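Set out the dressing things on the mat

ROBOT

A 7-joint arm with a two-finger parallel gripper is mounted at the origin on a cart in front of the work surface, level with it; the furniture and walls round the work are solid. World frame = base frame: x ahead of the robot, y to its left, z up, the work surface at z = 0. Lengths are in mm, angles in rad, forces in N, time in s.
With the tool pointing down it reaches from about 350 to 775 mm from the base axis. Payload 3.1 kg.
Tool frame: the origin (TCP) lies on the centre line of the jaws, within the pads' length; the fingertips stand 19 mm ahead of it and the grasp point (between the pads) is the TCP (manip.tcp_to_tips is the distance from the TCP to the fingertips, in mm); z points along the fingers, y is the line along which they close (so a half turn about z gives the same grasp; the last joint's range is limited). The gripper opens to 85 mm and grips with 20 to 120 N. Pads are 22 mm wide; open, the fingers measure 114 mm over their backs; the gripper's body (76 mm by 85 mm) begins 54 mm behind the grasp point. The pads swing forward as they close: fully open they stand 13 mm farther back than shut.
Start: joints at [-1.163, 0.311, 0.014, 1.512, -0.004, 1.319, -0.027], TCP at [239.108, 495.322, 250.304] pointing down, gripper open.
Joint ranges: [-2.7, 2.7], [-0.3, 1.91], [-1.27, 1.3], [0.12, 2.57], [-1.44, 4.58], [0.2, 2.03], [-3.05, 3.05]. Speed limits (rad/s): [2.79, 2.79, 3.14, 3.14, 3.14, 3.14, 3.14].

INTERFACE

Orientations are given as a rotation vector (axis times angle).
In Python, from bench import manip, imaging gives the robot as it stands (manip), with the cameras (imaging).
- The arm moves only by the tool shift_gripper, called after ">>>" as a command line: name --argument value ..., lists and objects as JSON in quotes. Schema: {"type":"object","properties":{"increments":{"type":"object","properties":{"x":{"type":"array","items":{"type":"number"},"minItems":1,"maxItems":12},"y":{"type":"array","items":{"type":"number"},"minItems":1,"maxItems":12},"z":{"type":"array","items":{"type":"number"},"minItems":1,"maxItems":12},"drx":{"type":"array","items":{"type":"number"},"minItems":1,"maxItems":12},"dry":{"type":"array","items":{"type":"number"},"minItems":1,"maxItems":12},"drz":{"type":"array","items":{"type":"number"},"minItems":1,"maxItems":12}},"additionalProperties":false,"required":["x","y","z","drx","dry","drz"]},"aperture":{"type":"number"},"only":{"type":"string"},"quiet":{"type":"boolean"},"lines":{"type":"string"}},"required":["increments"],"additionalProperties":false}. increments is an object with one list for each field, all of the same length, 1 to 12, a row being the entries at one place: x, y, z (the shift in parts of the range, where 1.0 means 200 mm), drx, dry, drz (a rotation vector in a scale on which 1.0 is 2 pi rad); each row shifts and turns the commanded pose from where the row before left it, along the tool's axes as they then stand; what a row does not reach is not made up. A row lasts 1/10 s, in which the tool goes at most 50 mm and 0.15 rad, less where a joint would pass 70% of its speed; a pose out of reach is approached as far as the arm can. aperture is the finger opening in mm, set as the call begins (left out keeps the last). The fingers move at their own pace and stop on an object; the grip force is fixed at half the most. Time passes only in rows, so rows that do not move let the fingers close. The tool returns the time, the measured TCP pose, the force, the opening and the grip force at its end. only (a regular expression) keeps the lines of the reply that match it, lines (a string "A,B") keeps lines A to B, and quiet returns only ok. No shift or turn number may pass 1 either way. Input that does not fit is refused with a message, and nothing moves.
- manip.observe(): the state, without advancing time (a new reading comes with each control period).
- imaging.get_image(name): name is "scene" or "top" or "wrist"; returns a dict with "frame" (480x640x3 uint8, red, green, blue), "intrinsics" (3x3 intrinsics, pixels), "distortion" ([k1, k2, p1, p2, k3] as OpenCV has them; the pictures are not rectified), "extrinsics" (4x4, takes a point from camera to world coordinates); the wrist camera has in their place "tool_from_camera" (4x4, takes a point from camera to tool coordinates, whose origin is the TCP and whose axes are the flange's). Camera axes: x right, y down, z forward; pixel columns grow to the right and rows downward; lengths in mm; the calibration is good to about 2 mm. A picture is of the moment at which its call begins: read the wrist's pose just before it. There is no depth.
- manip.finish_job(): hands the job in; it is judged then, once.
The state is a dict: "t": time; "q": joint angles; "qd": joint speeds; "joint_efforts": joint torques, N m; "tool_pos": TCP position; "tcp_rot": TCP orientation; "contact_force": force on the tool from outside, world axes, zero at the start; "moment": the same for the moment, N m; "finger_gap": finger opening in mm; "grip_force": force on a finger pad.
Only numpy, scipy, OpenCV 4.12 (cv2) and the standard library are available. Lean on these libraries where they do the work, as an engineer would, in place of code of your own. Each camera call takes 0.05 s, during which the arm holds its last target. There are 200 camera calls.

TASK

Set out the dressing things round the two cartons that stand on the grey mat. Lay the small flat carton lengthwise and centred on top of the long, low carton, and the tape roll flat in the middle of the flat carton; stand the small vial on the mat in the middle of the gap between the two standing cartons; and stand the stack of cups, mouths up as it is, on the mat in front of the middle of the taller white carton, with about 3 cm clear between cups and carton. Leave the two standing cartons and the packed syringe where they are.

Things in the scene. Friction and masses are not known exactly. Their poses are not given: they have to be found in the camera images.
- mat: fixed thin grey mat, 155 x 400 x 3 mm, on the worktop; origin at the centre of its underside, x across it, away from the worktop's front edge, y along it to the left, z up. Front means its -x side, towards the worktop's front edge. The two cartons stand on it in a row along y, centres 240 mm apart; which is at the left varies.
- swab_carton: the long, low carton with green print standing on the mat, 63 (x) x 111 (y) x 55 mm high, about 0.5 kg, loose; origin at the centre of its underside, y along its length, x to the back, z up. Its y axis runs nearly along the mat's. Stays where it is.
- white_carton: the taller white carton standing on the mat, 58 (x) x 84 (y) x 80 mm high, about 0.5 kg, loose; origin at the centre of its underside, y along its width, x to the back; its front is its -x face, 29 mm from the origin. It faces the front edge of the worktop like the mat, up to 0.1 rad askew. Stays where it is.
- flat_carton: small flat white carton with orange print, 46 (x) x 91 (y) x 30 mm high, 0.04 to 0.09 kg, loose; origin at the centre of its underside, y along its length, z up. Starts in front of the mat on the worktop, its length across the mat's (along the mat's x axis to 0.2 rad), so it must be turned a quarter turn.
- tape_roll: roll of beige plaster tape lying flat, 54 mm across, 25 mm high, about 0.04 kg, loose; origin at the centre of its underside, z up. Its middle hole is only a shape seen; grip it across the outside. Starts in front of the mat.
- vial: small glass vial standing upright, 25 mm across, 46 mm high with its cap, about 0.03 kg, loose; origin at the centre of its underside, z up. Starts in front of the mat.
- cups: stack of thin white medicine cups standing mouths up, 39 mm across at the top rim, somewhat narrower at the foot, 55 mm high, about 0.03 kg, stays together as one piece, loose; origin at the centre of its underside, z up. Starts in front of the mat.
- syringe: syringe in its blister pack, 50 x 135 x 24 mm, lying on the worktop behind the mat, bystander; origin at the centre of its underside

How it is judged (in metres and radians):
At the end, for the whole second after the job is handed in: Flat carton flat on the long low one, centred to 12 mm across, 15 along, aligned to 0.17 rad; roll centred on it to 12 mm; vial on the mat within 15 mm of mid-gap; cups on the mat before the white carton's middle (15 mm), gap 30 +-14 mm. All upright, released, at rest (x of flat_carton in the frame of swab_carton between -0.012 and 0.012 m and y of flat_carton in the frame of swab_carton between -0.015 and 0.015 m and z of flat_carton in the frame of swab_carton between 0.05 and 0.06 m and angle between the y axis of flat_carton and the y axis of swab_carton, either way round below 0.17 rad and horizontal distance between tape_roll and flat_carton below 0.012 m and z of tape_roll in the frame of flat_carton between 0.025 and 0.035 m and horizontal distance between vial and swab_carton between 0.112 and 0.142 m and horizontal distance between vial and white_carton between 0.0985 and 0.1285 m and x of vial in the frame of swab_carton between -0.028 and 0.028 m and x of vial in the frame of white_carton between -0.028 and 0.028 m and height (world z) of vial between -0.002 and 0.008 m and x of cups in the frame of white_carton between -0.094 and -0.066 m and y of cups in the frame of white_carton between -0.015 and 0.015 m and height (world z) of cups between -0.002 and 0.008 m and angle between each of flat_carton, tape_roll, vial, cups's own z axis and vertical below 0.12 rad and linear speed of each of flat_carton, tape_roll, vial, cups below 0.02 m/s and angular speed of each of flat_carton, tape_roll, vial, cups below 0.2 rad/s); the robot touches nothing.
It fails at once if a standing carton is shifted by more than 12 mm (distance of any of swab_carton, white_carton from where it was at the start of the episode above 0.012 m).
It fails at once if the packed syringe is shifted by more than 20 mm (distance of syringe from where it was at the start of the episode above 0.02 m).
It also fails if it takes over 90 s, if anything falls off the work surface, if the arm or the gripper's body presses on something with over 40 N, if the wrist force passes 120 N, or if a joint passes its speed limit or range.

## Working session

There is one attempt and no reset: what is moved stays moved. The work goes in short steps, Python scripts to look and compute and a tool call to move; the robot and the scene stay as the last step left them, time stands still between calls to the robot, and variables do not carry over. Pictures are saved under pics/ and viewed, at most 14 in all, crops included, and the job is handed in when it is done.

```bash
ls; mkdir -p pics; python3 - <<'E'
from bench import manip, imaging
import cv2,numpy as np
np.set_printoptions(precision=4,suppress=True)
o=manip.observe();print(o)
for n in("scene","top"):
    d=imaging.get_image(n);cv2.imwrite(f"pics/{n}0.png",d["frame"][...,::-1]);print(n,d["intrinsics"],d["distortion"],d["extrinsics"])
E
```

```text
bench.py
pics
{'t': 0.0, 'q': array([-1.1627,  0.3117,  0.014 ,  1.5131, -0.0044,  1.3192, -0.0272]), 'qd': array([ 0.0002,  0.0015,  0.0015, -0.001 ,  0.0008, -0.0004, -0.0007]), 'joint_efforts': array([  0.0001, -37.9916,   0.1458, -23.0593,   0.0121,   0.0137,
         0.    ]), 'tool_pos': array([238.8257, 494.6938, 249.232 ]), 'tcp_rot': array([-0.7004, -3.0621,  0.0036]), 'contact_force': array([-0.2977, -0.2982, -0.4299]), 'moment': array([ 0.0384, -0.0059, -0.0843]), 'grip_force': 0.0, 'finger_gap': 85.49492922307134}
scene [[533.139    0.     315.0481]
 [  0.     533.139  238.4761]
 [  0.       0.       1.    ]] [-0.1159  0.      0.      0.      0.    ] [[   0.8295   -0.3917    0.3982  228.8059]
 [  -0.5582   -0.6069    0.5657 -680.0983]
 [   0.0201   -0.6916   -0.722   651.2274]
 [   0.        0.        0.        1.    ]]
top [[577.096    0.     322.2343]
 [  0.     577.096  232.4434]
 [  0.       0.       1.    ]] [-0.1332  0.      0.      0.      0.    ] [[  -0.0114   -0.9897    0.1425  423.551 ]
 [  -0.9999    0.0102   -0.009  -209.7463]
 [   0.0075   -0.1426   -0.9898  903.5982]
 [   0.        0.        0.        1.    ]]
```

View pics/top0.png

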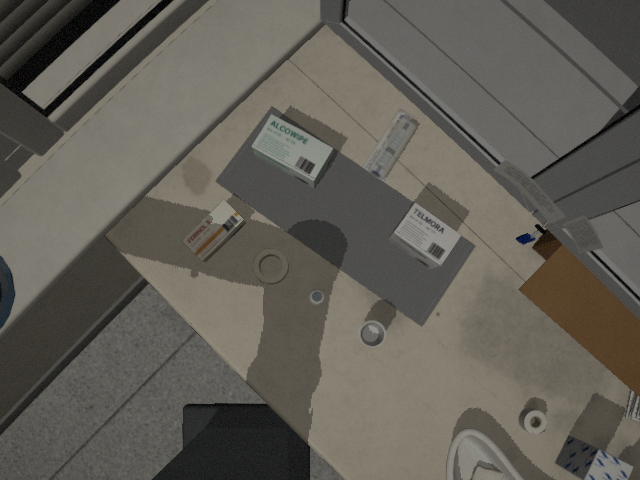

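View pics/scene0.png

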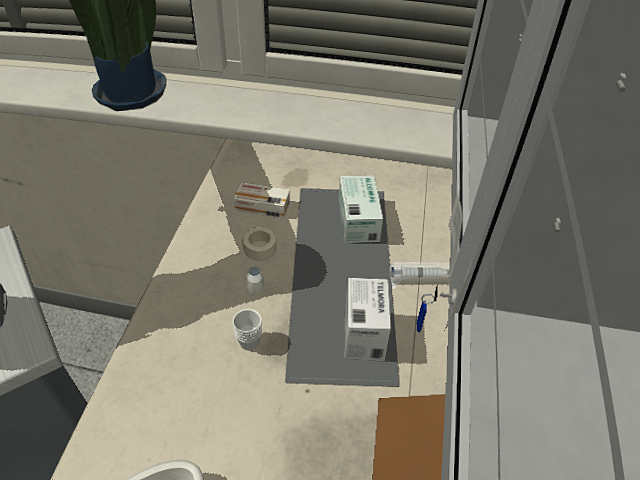

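The top view shows the mat running diagonally. The green carton is at about (293,150), the white one at (427,235), the flat carton at (215,230), the roll at (270,265), the vial at (316,297) and the cups at (372,333). I'll enlarge this to measure.

```bash
python3 - <<'E'
import cv2
im=cv2.imread("pics/top0.png")
for n,(x,y) in dict(L=(180,100),R=(295,175)).items():
    c=cv2.resize(im[y:y+150,x:x+190] if n=='R' else im[y:y+190,x:x+190],None,fx=4 if n=='R' else 3.1,fy=4 if n=='R' else 3.1,interpolation=cv2.INTER_CUBIC)
    cv2.imwrite(f"pics/c{n}.png",cv2.convertScaleAbs(c,alpha=1.5)); print(c.shape)
E
```

```text
(589, 589, 3)
(600, 760, 3)
```

View pics/cL.png

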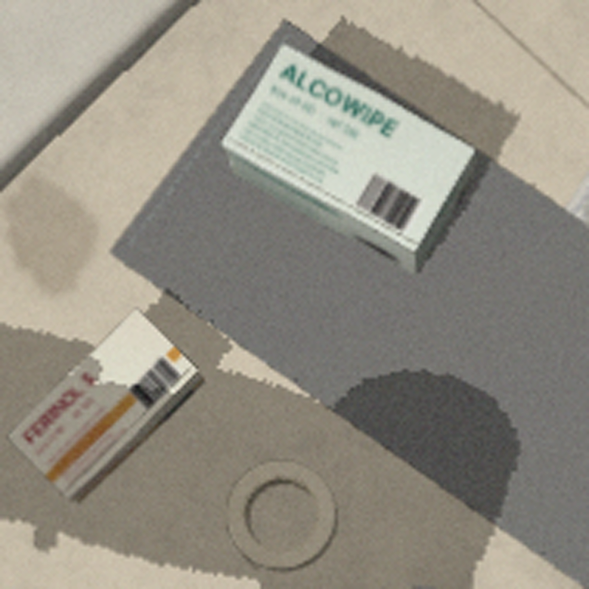

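View pics/cR.png

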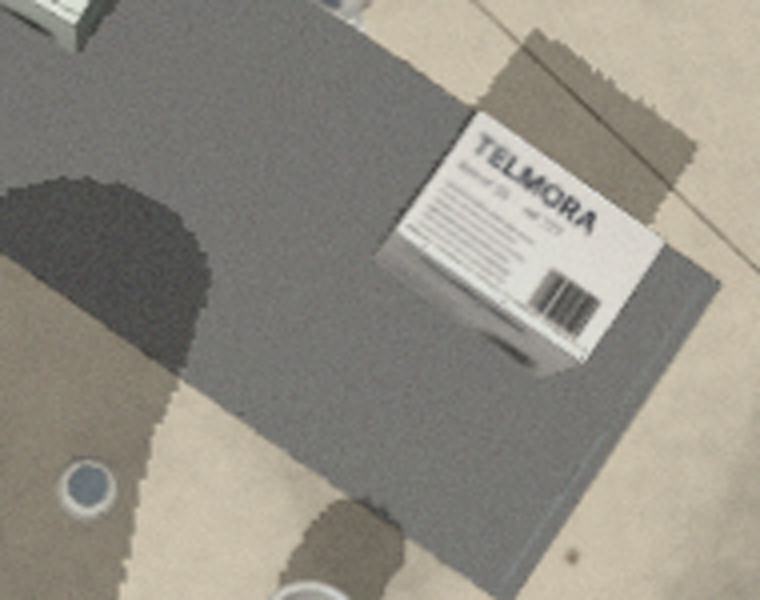

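```bash
cat > h.py <<'E'
import numpy as np, cv2
from scipy.spatial.transform import Rotation as R
np.set_printoptions(precision=3,suppress=True)
def proj(d,T,uv,z):
    n=cv2.undistortPoints(np.array(uv,float).reshape(-1,1,2),d["intrinsics"],np.array(d["distortion"])).reshape(-1,2)
    r=np.c_[n,np.ones(len(n))]@T[:3,:3].T
    return T[:3,3]+r*((z-T[2,3])/r[:,2])[:,None]
def tool(o):
    M=np.eye(4);M[:3,:3]=R.from_rotvec(o["tcp_rot"]).as_matrix();M[:3,3]=o["tool_pos"];return M
def rect(p): # corners BL,BR,FR,FL -> centre, yaw of y axis(BR->BL), sizes
    p=np.array(p)[:,:2]; v=(p[0]-p[1]+p[3]-p[2])/2; u=(p[0]-p[3]+p[1]-p[2])/2
    return p.mean(0),np.arctan2(-v[0],v[1]),np.arctan2(u[1],u[0]),np.hypot(*u),np.hypot(*v)
E
python3 - <<'E'
from h import *
from bench import manip, imaging
d=imaging.get_image("top");T=np.array(d["extrinsics"])
L=lambda *p:[((a+.5)/3.1-.5+180,(b+.5)/3.1-.5+100) for a,b in p]
Q=lambda *p:[((a+.5)/4-.5+295,(b+.5)/4-.5+175) for a,b in p]
for n,p,z in [("swab",L((288,45),(475,150),(415,248),(222,146)),58),("white",Q((478,112),(664,240),(585,360),(400,235)),83),
  ("flat (BL=upper..)",L((138,310),(193,368),(66,490),(8,435)),30),("mat",L((285,20))+Q((720,283),(502,600))+L((113,252)),3)]:
    print(n,*rect(proj(d,T,p,z)))
print("roll",proj(d,T,L((282,513)),25),"vial",proj(d,T,Q((88,487)),46),"cups",proj(d,T,[(372,333)],55))
E
```

```bash
cat >> h.py <<'E'
def go(o,xyz,closing_yaw):
    "shift in present tool axes to target, and rz to bring tool y onto closing_yaw (mod pi), tool down"
    M=tool(o); 
    best=None
    for k in (0,np.pi):
        a=closing_yaw+k; y=np.array([np.cos(a),np.sin(a),0]); z=np.array([0,0,-1.]); G=np.c_[np.cross(y,z),y,z]
        r=R.from_matrix(M[:3,:3].T@G).as_rotvec()
        print("shift",M[:3,:3].T@(np.array(xyz)-M[:3,3]),"rot",r)
    print("yaws x,y",np.arctan2(M[1,0],M[0,0]),np.arctan2(M[1,1],M[0,1]),"tcp",M[:3,3],"tz",M[:3,2])
E
python3 - <<'E'
from h import *
from bench import manip, imaging
print(manip.tcp_to_tips)
o=manip.observe(); go(o,[556.6,-48.9,250],0.78)
E
```

```text
19.0
shift [-522.507 -351.566    0.142] rot [-0.002  0.     0.341]
shift [-522.507 -351.566    0.142] rot [-0.001 -0.003 -2.801]
yaws x,y 2.691864626001289 1.121068189079761 tcp [238.881 494.853 249.471] tz [-0.001 -0.002 -1.   ]
```

```bash
python3 - <<'E'
from h import *
from bench import manip, imaging
s=imaging.get_image("scene");t=imaging.get_image("top")
S=np.array(s["extrinsics"]);T=np.linalg.inv(np.array(t["extrinsics"]))
for nm,uv in dict(saucer_c=(128,90),saucer_l=(93,88),saucer_r=(165,80),sill_front_r=(230,140),sill_front_l=(0,85)).items():
  for z in(0,100,200,300,400):
    p=proj(s,S,[uv],z)
    print(nm,p[0],cv2.projectPoints(p,cv2.Rodrigues(T[:3,:3])[0],T[:3,3],t["intrinsics"],np.array(t["distortion"]))[0].ravel())
E
```

```text
saucer_c [488.051 470.534   0.   ] [-85.044 275.054]
saucer_c [448.243 293.848 100.   ] [-27.131 297.737]
saucer_c [408.434 117.161 200.   ] [ 54.707 328.037]
saucer_c [368.625 -59.526 300.   ] [173.617 369.354]
saucer_c [ 328.816 -236.213  400.   ] [350.077 425.939]
saucer_l [420.432 528.987   0.   ] [-115.421  314.336]
saucer_l [391.006 343.325 100.   ] [-58.391 336.304]
saucer_l [361.581 157.662 200.   ] [ 23.338 365.37 ]
saucer_l [332.156 -28.001 300.   ] [143.593 404.5  ]
saucer_l [ 302.73  -213.663  400.   ] [324.035 457.048]
saucer_r [579.275 464.18    0.   ] [-77.919 221.652]
saucer_r [525.459 288.469 100.   ] [-20.848 245.21 ]
saucer_r [471.642 112.758 200.   ] [ 59.868 277.21 ]
saucer_r [417.825 -62.953 300.   ] [177.367 321.746]
saucer_r [ 364.008 -238.664  400.   ] [352.347 384.483]
sill_front_r [597.537 158.501   0.   ] [ 90.117 208.054]
sill_front_r [540.916  29.729 100.   ] [148.558 233.046]
sill_front_r [484.295 -99.043 200.   ] [227.016 266.174]
sill_front_r [ 427.674 -227.815  300.   ] [335.235 311.145]
sill_front_r [ 371.053 -356.587  400.   ] [487.355 372.951]
sill_front_l [226.744 688.175   0.   ] [-183.042  418.801]
sill_front_l [227.06  478.068 100.   ] [-132.373  440.239]
sill_front_l [227.377 267.961 200.   ] [-55.004 467.382]
sill_front_l [227.694  57.855 300.   ] [ 64.995 501.875]
sill_front_l [ 228.01  -152.252  400.   ] [253.019 544.308]
```

Do A in one call and B, check.

The manual's scale: shifts go in shares of 200 mm and turns go in shares of 2 pi rad. Converting my numbers, -43 mm / 200 = -0.215, -35 mm / 200 = -0.175.

>>> shift_gripper --increments '{"x":[0, 0, 0, 0, 0, -0.215, -0.215, -0.215, -0.215, 0], "y":[-0.175, -0.175, -0.175, -0.175, -0.175, -0.05, -0.05, -0.05, -0.055, 0], "z":[0, 0, 0, 0, 0, 0, 0, 0, 0, 0], "drx":[0, 0, 0, 0, 0, 0, 0, 0, 0, 0], "dry":[0, 0, 0, 0, 0, 0, 0, 0, 0, 0], "drz":[0, 0, 0, 0, 0, 0, 0, 0, 0, 0]}' --aperture 85

```text
t: 1.25
tool_pos: [304.6, 221.3, 250.7]
tcp_rot: [0.718, 3.055, -0.001]
contact_force: [-0.8, -0.4, -0.3]
finger_gap: 85.2
grip_force: 0.0
```

>>> shift_gripper --increments '{"x":[-0.175, -0.175, -0.175, -0.17, -0.21, -0.21, -0.21, -0.21, -0.21, 0, 0, 0], "y":[-0.145, -0.145, -0.145, -0.145, -0.02, -0.02, -0.02, -0.02, -0.015, 0, 0, 0], "z":[0, 0, 0, 0, 0, 0, 0, 0, 0, 0, 0, 0], "drx":[0, 0, 0, 0, 0, 0, 0, 0, 0, 0, 0, 0], "dry":[0, 0, 0, 0, 0, 0, 0, 0, 0, 0, 0, 0], "drz":[0, 0, 0, 0, 0, 0, 0, 0, 0.0175, 0.0175, 0.0191, 0]}'

```text
t: 2.45
tool_pos: [555.8, -46.6, 249.5]
tcp_rot: [-1.207, -2.899, 0.001]
contact_force: [-0.0, -0.2, 0.9]
finger_gap: 85.2
grip_force: 0.0
```

```bash
python3 - <<'E'
from h import *
from bench import manip, imaging
o=manip.observe(); go(o,[556.6,-48.9,120],0.78)
E
```

```text
shift [ -2.287  -0.869 129.527] rot [-0.001 -0.001  0.002]
shift [ -2.287  -0.869 129.527] rot [ 0.001 -0.002 -3.14 ]
yaws x,y 2.3523458786573834 0.7815505826794628 tcp [555.794 -46.639 249.528] tz [-0.001 -0.    -1.   ]
```

```bash
python3 - <<'E'
from h import *
from bench import manip, imaging
o=manip.observe();d=imaging.get_image("wrist");np.save("w.npy",np.array([tool(o)@np.array(d["tool_from_camera"])]))
cv2.imwrite("pics/w1.png",d["frame"][...,::-1]); print(d["tool_from_camera"])
T=tool(o)@np.array(d["tool_from_camera"])
C=np.linalg.inv(T);p=np.array([[556.6,-48.9,30],[500.4,-138.4,25],[451.5,-208.2,46],[676.8,-173.7,58]],float)
print(cv2.projectPoints(p,cv2.Rodrigues(C[:3,:3])[0],C[:3,3],d["intrinsics"],np.array(d["distortion"]))[0].reshape(-1,2))
E
```

```text
[[  -0.001   -0.948   -0.318   81.564]
 [   1.      -0.001    0.      -0.645]
 [  -0.001   -0.318    0.948 -122.952]
 [   0.       0.       0.       1.   ]]
[[323.103 201.845]
 [214.716 225.391]
 [120.216 247.977]
 [320.671 378.634]]
```

View pics/w1.png

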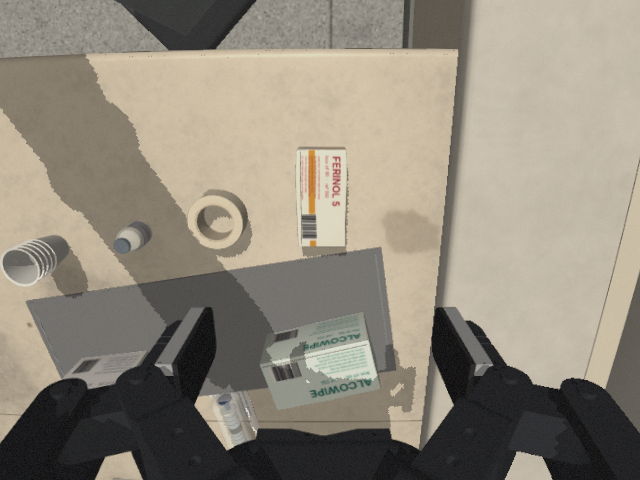

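The wrist view shows the flat carton squared to the jaws, with top corners at about (297,148) and (346,247). The roll is at (217,221) and the vial cap at (122,245).

```bash
python3 - <<'E'
from h import *
from bench import manip, imaging
d=imaging.get_image("wrist");T=np.load("w.npy")[0]
print(rect(proj(d,T,[(297,148),(346,149),(346,247),(296,246)],30)))
print(proj(d,T,[(217,221)],25),proj(d,T,[(122,245)],46))
print(rect(proj(d,T,[(362,313),(379,374),(273,408),(261,350)],58)))
go(manip.observe(),[557,-47.5,22],0.78)
E
```

```text
(array([553.803, -48.48 ]), np.float64(2.3307454856754415), np.float64(2.344750293138741), np.float64(91.48386893449678), np.float64(45.1935243883381))
[[ 499.166 -133.507   25.   ]] [[ 451.003 -204.579   46.   ]]
(array([ 661.578, -162.032]), np.float64(0.9751923743916877), np.float64(1.1712724875104839), np.float64(109.79256012003096), np.float64(71.27692766089795))
shift [ -1.911   0.19  228.066] rot [ 0.    -0.001  0.004]
shift [ -1.911   0.19  228.066] rot [ 0.001  0.    -3.137]
yaws x,y 2.355243362057977 0.784446998077641 tcp [555.618 -46.402 250.067] tz [-0.     0.001 -1.   ]
```

To row units: 40 mm / 200 = 0.2, 35 mm / 200 = 0.175.

>>> shift_gripper --increments '{"x":[-0.005, 0, 0, 0, 0, 0, 0, 0], "y":[-0.01, 0, 0, 0, 0, 0, 0, 0], "z":[0.2, 0.2, 0.2, 0.2, 0.175, 0.1, 0.06, 0], "drx":[0, 0, 0, 0, 0, 0, 0, 0], "dry":[0, 0, 0, 0, 0, 0, 0, 0], "drz":[0, 0, 0, 0, 0, 0, 0, 0]}' --aperture 85

```text
t: 3.35
tool_pos: [553.9, -48.6, 22.1]
tcp_rot: [-1.205, -2.898, 0.001]
contact_force: [-0.0, -0.4, -0.5]
finger_gap: 84.9
grip_force: 0.0
```

>>> shift_gripper --increments '{"x":[0, 0, 0, 0, 0, 0, 0, 0], "y":[0, 0, 0, 0, 0, 0, 0, 0], "z":[0, 0, 0, 0, 0, 0, 0, 0], "drx":[0, 0, 0, 0, 0, 0, 0, 0], "dry":[0, 0, 0, 0, 0, 0, 0, 0], "drz":[0, 0, 0, 0, 0, 0, 0, 0]}' --aperture 30

```text
t: 4.15
tool_pos: [556.7, -49.6, 25.1]
tcp_rot: [1.207, 2.897, 0.002]
contact_force: [-0.0, 0.4, 5.8]
finger_gap: 45.2
grip_force: 64.4
```

To row units: -45 mm / 200 = -0.225, -40 mm / 200 = -0.2, 0.146 rad / 6.2832 = 0.0232.

>>> shift_gripper --increments '{"x":[0, 0, 0, 0, 0, 0, 0, 0, 0, 0, 0], "y":[0, 0, 0, 0, 0, 0, 0, 0, 0, 0, 0], "z":[-0.1, -0.2, -0.225, -0.225, 0, 0, 0, 0, 0, 0, 0], "drx":[0, 0, 0, 0, 0, 0, 0, 0, 0, 0, 0], "dry":[0, 0, 0, 0, 0, 0, 0, 0, 0, 0, 0], "drz":[0, 0, 0, 0, 0.0232, 0.0232, 0.0232, 0.0232, 0.0232, 0.0232, 0.0232]}'

```text
t: 5.25
tool_pos: [554.6, -49.1, 173.2]
tcp_rot: [-2.477, -1.931, 0.0]
contact_force: [-0.2, 0.8, -2.0]
finger_gap: 45.1
grip_force: 63.6
```

>>> shift_gripper --increments '{"x":[0, 0, 0, 0], "y":[0, 0, 0, 0], "z":[0, 0, 0, 0], "drx":[0, 0, 0, 0], "dry":[0, 0, 0, 0], "drz":[0.0232, 0.0234, 0, 0]}'

```text
t: 5.65
tool_pos: [554.8, -49.3, 173.1]
tcp_rot: [-2.726, -1.561, 0.001]
contact_force: [1.0, 0.2, -0.6]
finger_gap: 45.4
grip_force: 63.6
```

```bash
python3 - <<'E'
from h import *
from bench import manip, imaging
go(manip.observe(),[676.8,-173.7,120],-.535)
d=imaging.get_image("top");cv2.imwrite("pics/t2.png",cv2.resize(d["frame"][100:290,180:380,::-1],None,fx=3,fy=3,interpolation=cv2.INTER_CUBIC))
E
```

```text
shift [-45.536 168.244  53.085] rot [-0.     0.     0.004]
shift [-45.536 168.244  53.085] rot [-0.    -0.001 -3.137]
yaws x,y 1.0399422407138776 -0.530854174716617 tcp [554.787 -49.253 173.137] tz [-0. -0. -1.]
```

View pics/t2.png

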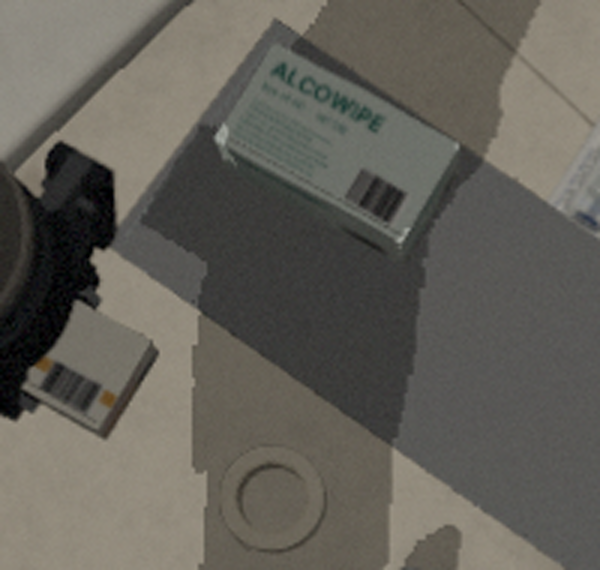

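To row units: 34 mm / 200 = 0.17, 33 mm / 200 = 0.165.

>>> shift_gripper --increments '{"x":[-0.045, -0.045, -0.045, -0.045, -0.045, 0, 0, 0, 0, 0, 0, 0], "y":[0.17, 0.17, 0.17, 0.165, 0.165, 0, 0, 0, 0, 0, 0, 0], "z":[0, 0, 0, 0, 0, 0.1, 0.1, 0.1, 0.07, 0.04, 0, 0], "drx":[0, 0, 0, 0, 0, 0, 0, 0, 0, 0, 0, 0], "dry":[0, 0, 0, 0, 0, 0, 0, 0, 0, 0, 0, 0], "drz":[0, 0, 0, 0, 0, 0, 0, 0, 0, 0, 0, 0]}'

```text
t: 6.9
tool_pos: [677.2, -173.8, 92.1]
tcp_rot: [2.727, 1.557, 0.001]
contact_force: [0.1, -0.2, 0.0]
finger_gap: 45.4
grip_force: 63.6
```

```bash
python3 - <<'E'
from h import *
from bench import manip, imaging
go(manip.observe(),[676.8,-173.7,84],-.535)
E
```

```text
shift [-0.097 -0.373  8.13 ] rot [ 0.001 -0.     0.002]
shift [-0.097 -0.373  8.13 ] rot [ 0.     0.002 -3.14 ]
yaws x,y 1.0374464290519143 -0.5333500571803772 tcp [ 677.161 -173.802   92.131] tz [ 0.001 -0.001 -1.   ]
```

To row units: 4 mm / 200 = 0.02, 3 mm / 200 = 0.015.

>>> shift_gripper --increments '{"x":[0, 0, 0, 0, 0], "y":[0, 0, 0, 0, 0], "z":[0.02, 0.015, 0.005, 0, 0], "drx":[0, 0, 0, 0, 0], "dry":[0, 0, 0, 0, 0], "drz":[0, 0, 0, 0, 0]}'

```text
t: 7.4
tool_pos: [676.8, -173.6, 83.4]
tcp_rot: [2.729, 1.557, 0.0]
contact_force: [0.1, -0.2, -1.2]
finger_gap: 45.1
grip_force: 63.6
```

>>> shift_gripper --increments '{"x":[0, 0, 0, 0, 0, 0, 0, 0, 0], "y":[0, 0, 0, 0, 0, 0, 0, 0, 0], "z":[0, 0, 0, 0, 0, -0.1, -0.2, -0.2, 0], "drx":[0, 0, 0, 0, 0, 0, 0, 0, 0], "dry":[0, 0, 0, 0, 0, 0, 0, 0, 0], "drz":[0, 0, 0, 0, 0, 0, 0, 0, 0]}' --aperture 62

```text
t: 8.3
tool_pos: [679.5, -176.0, 190.8]
tcp_rot: [2.719, 1.553, 0.011]
contact_force: [0.4, 0.3, 1.3]
finger_gap: 62.1
grip_force: 0.0
```

```bash
python3 - <<'E'
from h import *
from bench import manip, imaging
go(manip.observe(),[500,-136,160],-.627)
E
```

```text
shift [ -56.839 -175.291   28.578] rot [ 0.012 -0.002  0.094]
shift [ -56.839 -175.291   28.578] rot [ 0.003  0.019 -3.048]
yaws x,y 1.0375520784917462 -0.5332587208368291 tcp [ 679.509 -176.     190.833] tz [ 0.011 -0.005 -1.   ]
```

To row units: -44 mm / 200 = -0.22, -43 mm / 200 = -0.215.

>>> shift_gripper --increments '{"x":[-0.07, -0.07, -0.07, -0.075, 0, 0], "y":[-0.22, -0.22, -0.22, -0.215, 0, 0], "z":[0.04, 0.04, 0.035, 0.035, 0, 0], "drx":[0, 0, 0, 0, 0, 0], "dry":[0, 0, 0, 0, 0, 0], "drz":[0, 0, 0, 0, 0, 0]}' --aperture 80

```text
t: 8.9
tool_pos: [495.6, -132.7, 152.7]
tcp_rot: [-2.727, -1.554, -0.001]
contact_force: [0.9, -0.9, 1.0]
finger_gap: 80.0
grip_force: 0.0
```

```bash
python3 - <<'E'
from h import *
from bench import manip, imaging
go(manip.observe(),[500,-136,160],-.535)
o=manip.observe();d=imaging.get_image("wrist");np.save("w.npy",np.array([tool(o)@np.array(d["tool_from_camera"])]))
a=d["frame"][...,::-1]
t=imaging.get_image("top");b=cv2.resize(t["frame"][110:200,240:345,::-1],None,fx=4,fy=4,interpolation=cv2.INTER_CUBIC)
cv2.imwrite("pics/w3.png",a);cv2.imwrite("pics/t3.png",cv2.convertScaleAbs(b,alpha=1.4))
E
```

```text
shift [-0.534  5.472 -7.346] rot [-0.002 -0.002  0.   ]
shift [-0.534  5.472 -7.346] rot [ 0.003 -0.003 -3.141]
yaws x,y 1.0359133880156746 -0.5348796037597617 tcp [ 495.559 -132.733  152.666] tz [-0.001  0.002 -1.   ]
```

View pics/w3.png

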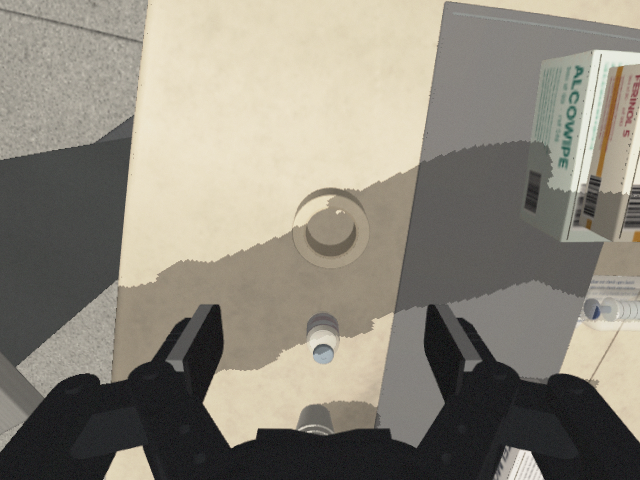

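View pics/t3.png

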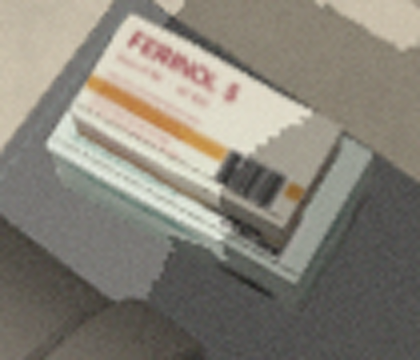

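The flat carton lies flat on the green carton and looks parallel and about centred. In the wrist view the roll's top is centred near (331,227). I'll put numbers on both.

```bash
python3 - <<'E'
from h import *
from bench import manip, imaging
t=imaging.get_image("top");T=np.array(t["extrinsics"])
Q=lambda *p:[((a+.5)/4-.5+240,(b+.5)/4-.5+110) for a,b in p]
print("flat",*rect(proj(t,T,Q((132,14),(342,130),(288,222),(76,112)),88)))
s=proj(t,T,Q((372,152),(297,280),(50,148)),58)[:,:2]; print("swab corners",s,"centre",(s[0]+s[2])/2, np.hypot(*(s[1]-s[2])),np.hypot(*(s[0]-s[1])))
v=s[2]-s[1];print("swab yaw",np.arctan2(-v[0],v[1]))
d=imaging.get_image("wrist");print("roll",proj(d,np.load("w.npy")[0],[(331,227)],25), "vial", proj(d,np.load("w.npy")[0],[(323,354)],46))
E
```

```text
flat [ 679.405 -174.229] -0.5180006276869206 -0.5110429488946029 41.38318614183392 89.052034597348
swab corners [[ 675.116 -234.706]
 [ 625.538 -205.818]
 [ 678.079 -112.46 ]] centre [ 676.598 -173.583] 107.12771337163966 57.38078220007599
swab yaw -0.5126121371497685
roll [[ 500.993 -133.176   25.   ]] vial [[ 451.735 -205.461   46.   ]]
```

To row units: 35 mm / 200 = 0.175, 30 mm / 200 = 0.15.

>>> shift_gripper --increments '{"x":[0.005, 0, 0, 0, 0, 0, 0], "y":[0.025, 0, 0, 0, 0, 0, 0], "z":[0.15, 0.175, 0.15, 0.1, 0.06, 0, 0], "drx":[0, 0, 0, 0, 0, 0, 0], "dry":[0, 0, 0, 0, 0, 0, 0], "drz":[0, 0, 0, 0, 0, 0, 0]}' --aperture 80

```text
t: 9.8
tool_pos: [503.0, -136.1, 27.0]
tcp_rot: [2.727, 1.556, 0.001]
contact_force: [-0.0, 0.4, 0.3]
finger_gap: 80.0
grip_force: 0.0
```

>>> shift_gripper --increments '{"x":[0, 0, 0, 0, 0, 0, 0], "y":[0, 0, 0, 0, 0, 0, 0], "z":[0, 0, 0, 0, 0, 0, 0], "drx":[0, 0, 0, 0, 0, 0, 0], "dry":[0, 0, 0, 0, 0, 0, 0], "drz":[0, 0, 0, 0, 0, 0, 0]}' --aperture 35

```text
t: 10.5
tool_pos: [503.0, -135.6, 28.1]
tcp_rot: [2.727, 1.556, 0.004]
contact_force: [-1.5, 0.9, 5.7]
finger_gap: 51.1
grip_force: 61.8
```

>>> shift_gripper --increments '{"x":[0, 0, 0, 0, 0, 0], "y":[0, 0, 0, 0, 0, 0], "z":[-0.1, -0.2, -0.225, -0.225, 0, 0], "drx":[0, 0, 0, 0, 0, 0], "dry":[0, 0, 0, 0, 0, 0], "drz":[0, 0, 0, 0, 0, 0]}'

```text
t: 11.1
tool_pos: [502.7, -135.4, 177.8]
tcp_rot: [2.727, 1.556, 0.005]
contact_force: [-0.4, 0.2, -0.4]
finger_gap: 51.1
grip_force: 62.8
```

```bash
python3 - <<'E'
from h import *
from bench import manip, imaging
go(manip.observe(),[678,-174,120],-.525)
d=imaging.get_image("wrist");cv2.imwrite("pics/w4.png",d["frame"][...,::-1])
E
```

```text
shift [ 55.825 170.388  58.402] rot [ 0.003 -0.002 -0.009]
shift [ 55.825 170.388  58.402] rot [-0.003 -0.005  3.133]
yaws x,y 1.0371893204751501 -0.5336134829653629 tcp [ 502.694 -135.424  177.784] tz [ 0.004  0.    -1.   ]
```

View pics/w4.png

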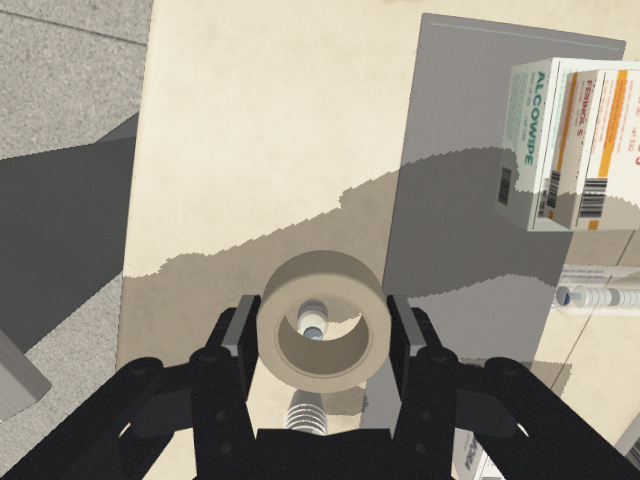

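```bash
python3 - <<'E'
from h import *
from bench import manip, imaging
d=imaging.get_image("wrist");T=np.array(d["tool_from_camera"])
print(proj(d,T,[(323,338),(257,335),(391,335),(323,395),(323,285)],3))
E
```

```text
[[ -2.976  -0.34    3.   ]
 [ -1.678 -25.439   3.   ]
 [ -1.764  25.535   3.   ]
 [-30.059  -0.374   3.   ]
 [ 19.359  -0.312   3.   ]]
```

>>> shift_gripper --increments '{"x":[0.06, 0.06, 0.06, 0.06, 0.055, 0, 0, 0, 0, 0, 0], "y":[0.17, 0.17, 0.17, 0.17, 0.17, 0, 0, 0, 0, 0, 0], "z":[0, 0, 0, 0, 0, 0.1, 0.1, 0.06, 0, 0, 0], "drx":[0, 0, 0, 0, 0, 0, 0, 0, 0, 0, 0], "dry":[0, 0, 0, 0, 0, 0, 0, 0, 0, 0, 0], "drz":[0, 0, 0, 0, 0, 0, 0, 0, 0, 0, 0]}'

```text
t: 12.3
tool_pos: [678.7, -171.3, 125.5]
tcp_rot: [2.728, 1.556, 0.002]
contact_force: [0.4, 1.2, -0.1]
finger_gap: 50.8
grip_force: 62.9
```

```bash
python3 - <<'E'
from h import *
from bench import manip, imaging
go(manip.observe(),[678-.0+.51*3.5,-174+.86*3.5,117],-.525)
E
```

```text
shift [0.841 0.8   8.476] rot [ 0.002 -0.    -0.009]
shift [0.841 0.8   8.476] rot [-0.    -0.003  3.133]
yaws x,y 1.0369060732663633 -0.5338908248242488 tcp [ 678.654 -171.301  125.475] tz [ 0.002 -0.001 -1.   ]
```

To row units: 4 mm / 200 = 0.02, 3 mm / 200 = 0.015.

>>> shift_gripper --increments '{"x":[0.005, 0, 0, 0, 0], "y":[0.005, 0, 0, 0, 0], "z":[0.02, 0.015, 0.0075, 0, 0], "drx":[0, 0, 0, 0, 0], "dry":[0, 0, 0, 0, 0], "drz":[0, 0, 0, 0, 0]}'

```text
t: 12.8
tool_pos: [679.8, -170.5, 116.3]
tcp_rot: [2.729, 1.557, 0.001]
contact_force: [-0.4, -0.2, 2.6]
finger_gap: 50.9
grip_force: 63.1
```

>>> shift_gripper --increments '{"x":[0, 0, 0, 0, 0, 0, 0, 0, 0], "y":[0, 0, 0, 0, 0, 0, 0, 0, 0], "z":[0, 0, 0, 0, 0, -0.1, -0.2, -0.15, 0], "drx":[0, 0, 0, 0, 0, 0, 0, 0, 0], "dry":[0, 0, 0, 0, 0, 0, 0, 0, 0], "drz":[0, 0, 0, 0, 0, 0, 0, 0, 0]}' --aperture 66

```text
t: 13.7
tool_pos: [681.7, -172.6, 211.8]
tcp_rot: [2.721, 1.553, 0.009]
contact_force: [0.1, -0.2, 1.0]
finger_gap: 66.1
grip_force: 0.0
```

```bash
python3 - <<'E'
from h import *
from bench import manip, imaging
go(manip.observe(),[451.5,-206.5,150],-.62)
E
```

```text
shift [-146.274 -181.563   59.888] rot [ 0.01  -0.001  0.087]
shift [-146.274 -181.563   59.888] rot [ 0.002  0.015 -3.055]
yaws x,y 1.0373064331591675 -0.5334987614994857 tcp [ 681.667 -172.622  211.835] tz [ 0.009 -0.004 -1.   ]
```

To row units: -31 mm / 200 = -0.155, -30 mm / 200 = -0.15, 0.087 rad / 6.2832 = 0.0138.

>>> shift_gripper --increments '{"x":[-0.12, -0.12, -0.12, -0.12, -0.12, -0.125, 0, 0], "y":[-0.15, -0.15, -0.15, -0.15, -0.155, -0.15, 0, 0], "z":[0.05, 0.05, 0.05, 0.05, 0.05, 0.05, 0, 0], "drx":[0, 0, 0, 0, 0, 0, 0, 0], "dry":[0, 0, 0, 0, 0, 0, 0, 0], "drz":[0, 0, 0, 0, 0, 0.0138, 0, 0]}' --aperture 66

```text
t: 14.5
tool_pos: [448.8, -203.0, 145.2]
tcp_rot: [-2.793, -1.434, -0.001]
contact_force: [0.3, -0.1, 0.1]
finger_gap: 66.2
grip_force: 0.0
```

```bash
python3 - <<'E'
from h import *
from bench import manip, imaging
o=manip.observe();d=imaging.get_image("wrist");np.save("w.npy",np.array([tool(o)@np.array(d["tool_from_camera"])]))
go(o,[451.5,-206.5,30],-.62)
t=imaging.get_image("top");b=cv2.resize(t["frame"][110:200,240:345,::-1],None,fx=4,fy=4,interpolation=cv2.INTER_CUBIC)
a=d["frame"][120:480,:420,::-1]
c=np.zeros((360,840,3),np.uint8);c[:,:420]=a;c[:,420:]=cv2.convertScaleAbs(b,alpha=1.4)
cv2.imwrite("pics/c5.png",c[:,:800])
E
```

```text
shift [ -1.424   4.357 115.197] rot [-0.001 -0.001 -0.003]
shift [ -1.424   4.357 115.197] rot [-0.002  0.002  3.139]
yaws x,y 0.9482527385690276 -0.6225419595770996 tcp [ 448.844 -203.005  145.205] tz [-0.     0.002 -1.   ]
```

View pics/c5.png

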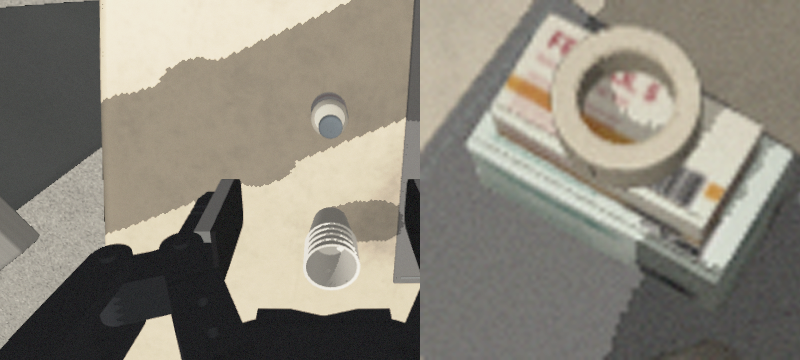

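```bash
python3 - <<'E'
from h import *
from bench import manip, imaging
t=imaging.get_image("top");T=np.array(t["extrinsics"])
Q=lambda *p:[((a+.5)/4-.5+240,(b+.5)/4-.5+110) for a,b in p]
print("roll",proj(t,T,Q((207,101)),113),"flat",rect(proj(t,T,Q((135,14),(342,128),(283,229),(78,115)),88)))
W=np.load("w.npy")[0]
d=imaging.get_image("wrist");print("vial", proj(d,W,[(330,246)],46),"cups",proj(d,W,[(332,386)],55))
E
```

```text
roll [[ 678.198 -174.608  113.   ]] flat (array([ 678.65 , -174.236]), np.float64(-0.5317389410590099), np.float64(-0.5079026044641385), np.float64(43.892789132757144), np.float64(87.62354588970825))
vial [[ 451.409 -206.102   46.   ]] cups [[ 395.651 -286.691   55.   ]]
```

To row units: 35 mm / 200 = 0.175, 30 mm / 200 = 0.15.

>>> shift_gripper --increments '{"x":[-0.005, 0, 0, 0, 0, 0, 0], "y":[0.02, 0, 0, 0, 0, 0, 0], "z":[0.15, 0.175, 0.125, 0.075, 0.03, 0, 0], "drx":[0, 0, 0, 0, 0, 0, 0], "dry":[0, 0, 0, 0, 0, 0, 0], "drz":[0, 0, 0, 0, 0, 0, 0]}' --aperture 66

```text
t: 15.4
tool_pos: [453.8, -207.2, 35.8]
tcp_rot: [2.792, 1.436, 0.002]
contact_force: [-0.3, 0.0, 0.0]
finger_gap: 66.1
grip_force: 0.0
```

>>> shift_gripper --increments '{"x":[0, 0, 0, 0, 0, 0, 0, 0, 0], "y":[0, 0, 0, 0, 0, 0, 0, 0, 0], "z":[0, 0, 0, 0, 0, 0, 0, 0, 0], "drx":[0, 0, 0, 0, 0, 0, 0, 0, 0], "dry":[0, 0, 0, 0, 0, 0, 0, 0, 0], "drz":[0, 0, 0, 0, 0, 0, 0, 0, 0]}' --aperture 15

```text
t: 16.3
tool_pos: [453.2, -206.6, 35.7]
tcp_rot: [2.794, 1.437, 0.002]
contact_force: [-0.7, 1.3, 6.0]
finger_gap: 21.7
grip_force: 58.7
```

>>> shift_gripper --increments '{"x":[0, 0, 0, 0, 0, 0], "y":[0, 0, 0, 0, 0, 0], "z":[-0.1, -0.2, -0.225, -0.125, 0, 0], "drx":[0, 0, 0, 0, 0, 0], "dry":[0, 0, 0, 0, 0, 0], "drz":[0, 0, 0, 0, 0, 0]}'

```text
t: 16.9
tool_pos: [452.7, -206.2, 164.7]
tcp_rot: [-2.793, -1.437, -0.002]
contact_force: [-0.8, 1.3, -0.8]
finger_gap: 21.5
grip_force: 59.0
```

```bash
python3 - <<'E'
from h import *
from bench import manip, imaging
s=np.array([677,-173.8]);w=np.array([538.2,-369.5]);g=s+(w-s)*127/240.5;print(g)
go(manip.observe(),[*g,60],-.59)
d=imaging.get_image("wrist");cv2.imwrite("pics/w6.png",d["frame"][...,::-1])
E
```

```text
[ 603.704 -277.143]
shift [ 29.94  164.073 104.806] rot [ 0.    -0.001 -0.031]
shift [ 29.94  164.073 104.806] rot [-0.002 -0.     3.111]
yaws x,y 0.9502147440516051 -0.6205817671137905 tcp [ 452.737 -206.163  164.746] tz [ 0.001  0.001 -1.   ]
```

View pics/w6.png

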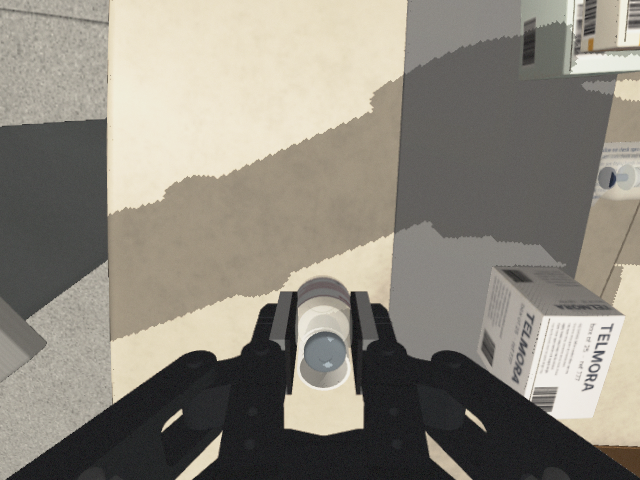

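To row units: 41 mm / 200 = 0.205, 35 mm / 200 = 0.175.

>>> shift_gripper --increments '{"x":[0.035, 0.04, 0.035, 0.04, 0, 0, 0, 0, 0, 0, 0], "y":[0.205, 0.205, 0.205, 0.205, 0, 0, 0, 0, 0, 0, 0], "z":[0, 0, 0, 0, 0, 0.15, 0.175, 0.15, 0.09, 0, 0], "drx":[0, 0, 0, 0, 0, 0, 0, 0, 0, 0, 0], "dry":[0, 0, 0, 0, 0, 0, 0, 0, 0, 0, 0], "drz":[0, 0, 0, 0, 0, 0, 0, 0, 0, 0, 0]}'

```text
t: 18.05
tool_pos: [603.3, -277.7, 52.0]
tcp_rot: [2.794, 1.436, -0.001]
contact_force: [0.2, -0.3, 0.5]
finger_gap: 21.9
grip_force: 59.1
```

```bash
python3 - <<'E'
from h import *
from bench import manip, imaging
go(manip.observe(),[603.7,-277.1,38.7],-.62)
E
```

```text
shift [ 0.746 -0.077 13.309] rot [-0.     0.    -0.001]
shift [ 0.746 -0.077 13.309] rot [0.001 0.    3.14 ]
yaws x,y 0.9495523145353211 -0.621244028873049 tcp [ 603.332 -277.748   52.009] tz [-0. -0. -1.]
```

To row units: 6 mm / 200 = 0.03, 4 mm / 200 = 0.02.

>>> shift_gripper --increments '{"x":[0, 0, 0, 0, 0], "y":[0, 0, 0, 0, 0], "z":[0.03, 0.02, 0.0125, 0, 0], "drx":[0, 0, 0, 0, 0], "dry":[0, 0, 0, 0, 0], "drz":[0, 0, 0, 0, 0]}'

```text
t: 18.55
tool_pos: [603.7, -277.6, 39.5]
tcp_rot: [2.794, 1.437, 0.0]
contact_force: [-0.1, 0.3, -0.2]
finger_gap: 22.3
grip_force: 59.1
```

>>> shift_gripper --increments '{"x":[0, 0, 0, 0, 0], "y":[0, 0, 0, 0, 0], "z":[0, 0, 0, 0, 0], "drx":[0, 0, 0, 0, 0], "dry":[0, 0, 0, 0, 0], "drz":[0, 0, 0, 0, 0]}' --aperture 45

```text
t: 19.05
tool_pos: [603.6, -277.6, 39.3]
tcp_rot: [2.794, 1.437, 0.0]
contact_force: [-0.8, 0.6, 0.3]
finger_gap: 45.1
grip_force: 0.0
```

>>> shift_gripper --increments '{"x":[0, 0, 0, 0, 0, 0], "y":[0, 0, 0, 0, 0, 0], "z":[-0.1, -0.2, -0.225, -0.075, 0, 0], "drx":[0, 0, 0, 0, 0, 0], "dry":[0, 0, 0, 0, 0, 0], "drz":[0, 0, 0, 0, 0, 0]}'

```text
t: 19.65
tool_pos: [603.2, -277.0, 158.4]
tcp_rot: [-2.793, -1.436, 0.0]
contact_force: [-0.2, 1.1, -0.7]
finger_gap: 44.7
grip_force: 0.0
```

```bash
python3 - <<'E'
from h import *
from bench import manip, imaging
go(manip.observe(),[396,-287.5,160],-.62+np.pi/2)
E
```

```text
shift [-129.089 -162.411   -1.48 ] rot [-0.001 -0.002 -1.572]
shift [-129.089 -162.411   -1.48 ] rot [-0.002  0.001  1.57 ]
yaws x,y 0.9498537716539094 -0.6209417341275643 tcp [ 603.197 -276.996  158.353] tz [-0.001  0.001 -1.   ]
```

The manual's scale: shifts go in shares of 200 mm and turns go in shares of 2 pi rad. Converting my numbers, -33 mm / 200 = -0.165, -32 mm / 200 = -0.16, -0.143 rad / 6.2832 = -0.0228.

>>> shift_gripper --increments '{"x":[-0.13, -0.13, -0.13, -0.13, -0.125, 0, 0, 0, 0, 0], "y":[-0.16, -0.16, -0.165, -0.16, -0.165, 0, 0, 0, 0, 0], "z":[0, 0, 0, 0, 0, 0, 0, 0, 0, 0], "drx":[0, 0, 0, 0, 0, 0, 0, 0, 0, 0], "dry":[0, 0, 0, 0, 0, 0, 0, 0, 0, 0], "drz":[0, 0, 0, 0, 0, -0.0228, -0.0228, -0.0228, -0.0228, -0.0228]}' --aperture 75

```text
t: 20.65
tool_pos: [395.7, -286.6, 157.2]
tcp_rot: [-2.104, -2.327, 0.001]
contact_force: [0.2, -0.6, -0.8]
finger_gap: 75.4
grip_force: 0.0
```

>>> shift_gripper --increments '{"x":[0, 0, 0, 0, 0, 0, 0, 0], "y":[0, 0, 0, 0, 0, 0, 0, 0], "z":[0, 0, 0, 0, 0, 0, 0, 0], "drx":[0, 0, 0, 0, 0, 0, 0, 0], "dry":[0, 0, 0, 0, 0, 0, 0, 0], "drz":[-0.0228, -0.0228, -0.0228, -0.0228, -0.0228, -0.0226, 0, 0]}'

```text
t: 21.45
tool_pos: [396.0, -287.4, 157.9]
tcp_rot: [-0.961, -2.988, -0.001]
contact_force: [0.9, 0.3, 0.0]
finger_gap: 74.8
grip_force: 0.0
```

```bash
python3 - <<'E'
from h import *
from bench import manip, imaging
o=manip.observe();go(o,[396,-287.5,43],-.62+np.pi/2)
d=imaging.get_image("wrist");np.save("w.npy",np.array([tool(o)@np.array(d["tool_from_camera"])]));cv2.imwrite("pics/w7.png",d["frame"][...,::-1])
E
```

```text
shift [ -0.438  -0.086 114.942] rot [-0.    -0.003 -0.002]
shift [ -0.438  -0.086 114.942] rot [-0.005  0.     3.139]
yaws x,y 2.519268922873514 0.9484732363565695 tcp [ 395.984 -287.351  157.943] tz [-0.003  0.002 -1.   ]
```

View pics/w7.png

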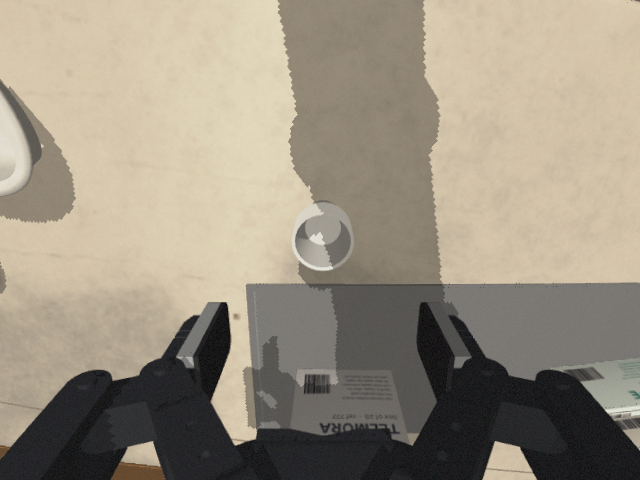

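To row units: 35 mm / 200 = 0.175, 30 mm / 200 = 0.15.

```bash
python3 - <<'E'
from h import *
from bench import manip, imaging
d=imaging.get_image("wrist");print(proj(d,np.load("w.npy")[0],[(323,240)],55))
E
```

```text
[[ 393.685 -286.748   55.   ]]
```

>>> shift_gripper --increments '{"x":[0, 0, 0, 0, 0, 0, 0], "y":[0, 0, 0, 0, 0, 0, 0], "z":[0.15, 0.175, 0.125, 0.09, 0.05, 0, 0], "drx":[0, 0, 0, 0, 0, 0, 0], "dry":[0, 0, 0, 0, 0, 0, 0], "drz":[0, 0, 0, 0, 0, 0, 0]}' --aperture 75

```text
t: 22.25
tool_pos: [397.2, -288.7, 41.8]
tcp_rot: [0.958, 2.991, -0.001]
contact_force: [0.8, -0.3, -0.6]
finger_gap: 74.9
grip_force: 0.0
```

>>> shift_gripper --increments '{"x":[0, 0, 0, 0, 0, 0, 0, 0, 0], "y":[0, 0, 0, 0, 0, 0, 0, 0, 0], "z":[0, 0, 0, 0, 0, 0, 0, 0, 0], "drx":[0, 0, 0, 0, 0, 0, 0, 0, 0], "dry":[0, 0, 0, 0, 0, 0, 0, 0, 0], "drz":[0, 0, 0, 0, 0, 0, 0, 0, 0]}' --aperture 15

```text
t: 23.15
tool_pos: [397.4, -288.5, 42.5]
tcp_rot: [0.957, 2.99, 0.001]
contact_force: [-0.7, 0.6, 5.2]
finger_gap: 35.7
grip_force: 59.2
```

>>> shift_gripper --increments '{"x":[0, 0, 0, 0, 0], "y":[0, 0, 0, 0, 0], "z":[-0.1, -0.15, -0.175, 0, 0], "drx":[0, 0, 0, 0, 0], "dry":[0, 0, 0, 0, 0], "drz":[0, 0, 0, 0, 0]}'

```text
t: 23.65
tool_pos: [397.2, -288.4, 127.1]
tcp_rot: [0.957, 2.99, 0.0]
contact_force: [0.9, 0.3, -1.0]
finger_gap: 35.5
grip_force: 59.8
```

```bash
python3 - <<'E'
from h import *
from bench import manip, imaging
y=-.615;g=np.array([538.2,-369.5])-80*np.array([np.cos(y),np.sin(y)]);print(g)
go(manip.observe(),[*g,60],y+np.pi/2)
d=imaging.get_image("wrist");cv2.imwrite("pics/w8.png",d["frame"][...,::-1])
E
```

```text
[ 472.858 -323.343]
shift [-81.73   15.359  67.253] rot [ 0.001  0.002 -0.005]
shift [-81.73   15.359  67.253] rot [ 0.003 -0.001  3.137]
yaws x,y 2.5220508578199157 0.9512564708571205 tcp [ 397.25  -288.36   127.068] tz [ 0.002 -0.    -1.   ]
```

View pics/w8.png

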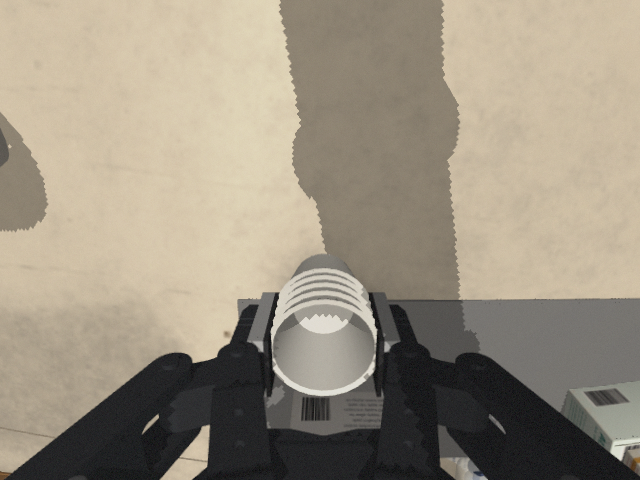

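To row units: -28 mm / 200 = -0.14, -27 mm / 200 = -0.135.

>>> shift_gripper --increments '{"x":[-0.14, -0.14, -0.135, 0, 0, 0, 0, 0, 0], "y":[0.025, 0.025, 0.025, 0, 0, 0, 0, 0, 0], "z":[0, 0, 0, 0, 0.125, 0.125, 0.09, 0, 0], "drx":[0, 0, 0, 0, 0, 0, 0, 0, 0], "dry":[0, 0, 0, 0, 0, 0, 0, 0, 0], "drz":[0, 0, 0, 0, 0, 0, 0, 0, 0]}'

```text
t: 24.6
tool_pos: [471.9, -323.8, 57.5]
tcp_rot: [-0.958, -2.989, -0.001]
contact_force: [-0.6, -0.3, 0.4]
finger_gap: 35.6
grip_force: 59.8
```

```bash
python3 - <<'E'
from h import *
from bench import manip, imaging
go(manip.observe(),[473.9,-324,45.5],-.615+np.pi/2)
E
```

```text
shift [-1.803  0.966 12.009] rot [-0.    -0.002 -0.005]
shift [-1.803  0.966 12.009] rot [-0.004  0.001  3.136]
yaws x,y 2.5213728223977054 0.9505774261201793 tcp [ 471.899 -323.752   57.514] tz [-0.002  0.001 -1.   ]
```

To row units: 6 mm / 200 = 0.03, 4 mm / 200 = 0.02.

>>> shift_gripper --increments '{"x":[-0.005, 0, 0, 0, 0], "y":[0.005, 0, 0, 0, 0], "z":[0.03, 0.02, 0.0075, 0, 0], "drx":[0, 0, 0, 0, 0], "dry":[0, 0, 0, 0, 0], "drz":[0, 0, 0, 0, 0]}'

```text
t: 25.1
tool_pos: [474.5, -324.1, 47.0]
tcp_rot: [0.958, 2.992, -0.0]
contact_force: [-0.1, -0.5, 0.5]
finger_gap: 35.4
grip_force: 59.9
```

>>> shift_gripper --increments '{"x":[0, 0, 0, 0, 0, 0], "y":[0, 0, 0, 0, 0, 0], "z":[0, 0, 0, 0, 0, 0], "drx":[0, 0, 0, 0, 0, 0], "dry":[0, 0, 0, 0, 0, 0], "drz":[0, 0, 0, 0, 0, 0]}' --aperture 62

```text
t: 25.7
tool_pos: [474.4, -324.0, 46.8]
tcp_rot: [0.958, 2.992, 0.0]
contact_force: [-0.1, 0.3, 0.3]
finger_gap: 62.0
grip_force: 0.0
```

>>> shift_gripper --increments '{"x":[0, 0, 0, 0, 0.2, 0.2, 0, 0, 0, 0, 0], "y":[0, 0, 0, 0, 0, 0, 0.2, 0.2, 0.2, 0, 0], "z":[-0.075, -0.175, -0.225, -0.125, 0, 0, 0, 0, 0, 0, 0], "drx":[0, 0, 0, 0, 0, 0, 0, 0, 0, 0, 0], "dry":[0, 0, 0, 0, 0, 0, 0, 0, 0, 0, 0], "drz":[0, 0, 0, 0, 0, 0, 0, 0, 0, 0, 0]}'

```text
t: 26.8
tool_pos: [479.6, -179.1, 167.6]
tcp_rot: [0.953, 2.992, -0.0]
contact_force: [0.3, -0.7, -0.4]
finger_gap: 62.3
grip_force: 0.0
```

```bash
python3 - <<'E'
from h import *
from bench import manip, imaging
t=imaging.get_image("top");cv2.imwrite("pics/t9.png",cv2.convertScaleAbs(cv2.resize(t["frame"][105:305,240:500,::-1],None,fx=3,fy=3,interpolation=cv2.INTER_CUBIC),alpha=1.4))
E
```

```text
(no output)
```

View pics/t9.png

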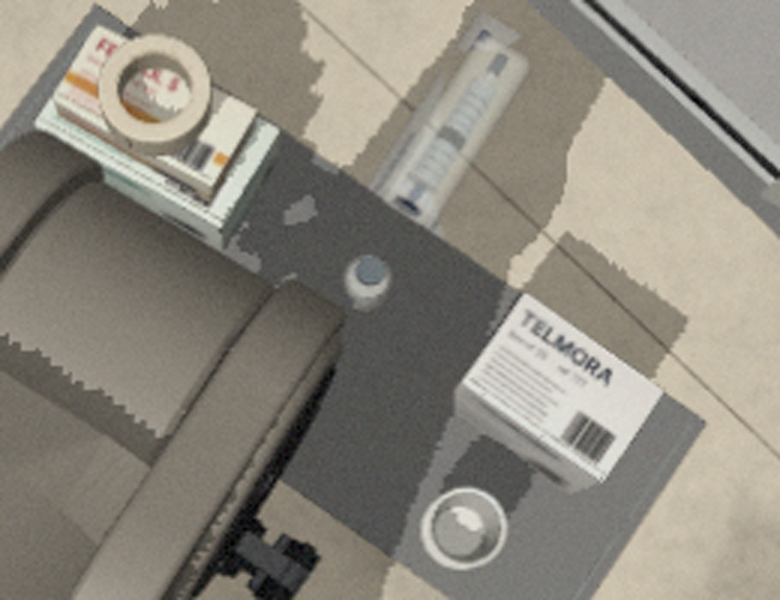

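```bash
python3 - <<'E'
from h import *
from bench import manip, imaging
t=imaging.get_image("top");T=np.array(t["extrinsics"])
Q=lambda *p:[((a+.5)/3-.5+240,(b+.5)/3-.5+105) for a,b in p]
P=lambda z,*p:proj(t,T,Q(*p),z)[:,:2]
c,y,*r=rect(P(83,(527,294),(663,393),(604,480),(466,382)));y=(y+r[0])/2
v=P(49,(372,271))[0];k=P(58,(464,528))[0]
s=np.array([677,-173.8]);rot=lambda a,p:np.array([[np.cos(a),np.sin(a)],[-np.sin(a),np.cos(a)]])@p
print("white",c,y,r,"vial",v,np.hypot(*(v-s)),np.hypot(*(v-c)),rot(-.53,v-s),rot(y,v-c),"cups",k,rot(y,k-c),rot(-.627,k-c))
print("roll",P(113,(154,92)),manip.observe()["contact_force"])
E
```

```text
white [ 538.326 -370.087] -0.6364646156197467 [np.float64(-0.6299596251923366), np.float64(52.300892186733535), np.float64(81.08788808332757)] vial [ 603.154 -280.879] 130.07423104205807 110.27441932648836 [  -9.583 -129.721] [ -0.887 110.271] cups [ 472.631 -322.52 ] [-81.104  -0.793] [-81.108  -0.026]
roll [[ 677.523 -174.073]] [ 0.728  0.126 -0.25 ]
```

All positions are well inside their tolerances and the arm is clear, so I'm handing in.

```bash
python3 -c "
from bench import manip, imaging
print(manip.finish_job())"
```

```text
the job is handed in; nothing more can be done
None
```

I've set everything out and handed the job in at about 27 s of robot time. The last camera measurements put all four placed items within tolerance, but no verdict was printed at hand-in.

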